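Sort filler changeover parts into their sample trays

TASK

Put the five loose filler parts on the bench away: two nozzles, two ferrules and one seal ring. Each goes into the tray whose ledge carries a fixed sample of the same kind, set down flat on the tray's floor: nozzles and ferrules upright on their flanges, the seal ring lying flat, none on top of another.

Things in the scene. Friction and masses are not known exactly. Their poses are not given: they have to be found in the camera images.
- tray_nozzle: fixed grey tray, one of three alike: open box 142 (x) by 126 (y) by 24 mm high, walls and floor 3 mm, room for two parts 33 mm before and behind its centre along x. On a ledge behind it a sample nozzle (slender, 67 mm tall) is fastened at x = 99 mm (90 mm above the table at its top), showing what belongs in the box. Origin: box centre, on the table; x points to the ledge (away from the robot), z up
- tray_ferrule: fixed grey tray, one of three alike: open box 142 (x) by 126 (y) by 24 mm high, walls and floor 3 mm, room for two parts 33 mm before and behind its centre along x. On a ledge behind it a sample ferrule (short pipe stub on a wide flange) is fastened at x = 99 mm (53 mm above the table at its top), showing what belongs in the box. Origin: box centre, on the table; x points to the ledge (away from the robot), z up
- tray_seal: fixed grey tray, one of three alike: open box 142 (x) by 126 (y) by 24 mm high, walls and floor 3 mm, room for two parts 33 mm before and behind its centre along x. On a ledge behind it a sample seal ring (flat ring) is fastened at x = 99 mm (31 mm above the table at its top), showing what belongs in the box. Origin: box centre, on the table; x points to the ledge (away from the robot), z up
- nozzle_1_center (a point): loose white filling nozzle, standing on its flange: flange 32 mm across and 10 mm high, then a round body 22 mm across up to 36 mm, then a thin spout 10 mm across; 67 mm high in all, about 90 g; grip the body from above. The point is on its axis half-way up (33.5 mm above its foot); z points up
- nozzle_2_center (a point): loose white filling nozzle, standing on its flange: flange 32 mm across and 10 mm high, then a round body 22 mm across up to 36 mm, then a thin spout 10 mm across; 67 mm high in all, about 90 g; grip the body from above. The point is on its axis half-way up (33.5 mm above its foot); z points up
- ferrule_1_center (a point): loose white clamp ferrule, a short pipe stub standing on its wide flange: flange 50 mm across at the foot, narrowing to about 38 mm at the top, 30 mm high, about 140 g; grip it low across the flange. The point is on its axis half-way up (15 mm above its foot); z points up
- ferrule_2_center (a point): loose white clamp ferrule, a short pipe stub standing on its wide flange: flange 50 mm across at the foot, narrowing to about 38 mm at the top, 30 mm high, about 140 g; grip it low across the flange. The point is on its axis half-way up (15 mm above its foot); z points up
- seal_center (a point): loose white seal ring lying flat: 43 mm outside, 8 mm thick, about 12 g; grip it across the outside with the fingertips about 2 mm above the table (its edge is rounded, widest half-way up). The point is at its centre half-way up (4 mm above the table); z is its axis
Not all that is in view belongs to the job. What is shaped like the part that bears ferrule_2_center but pink is not meant. There is more than one size of the part that bears seal_center; the job needs the smaller.

How it is judged:
At the end, for the whole second after the job is handed in: Each nozzle, ferrule and the seal ring rests inside the walls of the tray with the sample of its kind (centre within 58 mm of the tray's centre along its x and 50 mm along its y), directly on the tray's floor (height within 4 mm), upright or flat within 0.12 rad, released and at rest (x of nozzle_1_center in the frame of tray_nozzle between -0.058 and 0.058 m and y of nozzle_1_center in the frame of tray_nozzle between -0.05 and 0.05 m and z of nozzle_1_center in the frame of tray_nozzle between 0.0325 and 0.0405 m and angle between each of nozzle_1_center, nozzle_2_center, ferrule_1_center, ferrule_2_center's own z axis and vertical below 0.12 rad and linear speed of each of nozzle_1, nozzle_2, ferrule_1, ferrule_2, seal below 0.02 m/s and x of nozzle_2_center in the frame of tray_nozzle between -0.058 and 0.058 m and y of nozzle_2_center in the frame of tray_nozzle between -0.05 and 0.05 m and z of nozzle_2_center in the frame of tray_nozzle between 0.0325 and 0.0405 m and x of ferrule_1_center in the frame of tray_ferrule between -0.058 and 0.058 m and y of ferrule_1_center in the frame of tray_ferrule between -0.05 and 0.05 m and z of ferrule_1_center in the frame of tray_ferrule between 0.014 and 0.022 m and x of ferrule_2_center in the frame of tray_ferrule between -0.058 and 0.058 m and y of ferrule_2_center in the frame of tray_ferrule between -0.05 and 0.05 m and z of ferrule_2_center in the frame of tray_ferrule between 0.014 and 0.022 m and x of seal_center in the frame of tray_seal between -0.058 and 0.058 m and y of seal_center in the frame of tray_seal between -0.05 and 0.05 m and z of seal_center in the frame of tray_seal between 0.003 and 0.011 m and angle between the z axis of seal_center and the z axis of tray_seal, either way round below 0.12 rad); the robot touches nothing.
It also fails if it takes over 125 s, if anything falls off the work surface, if the arm or the gripper's body presses on something with over 40 N, if the wrist force passes 120 N, or if a joint passes its speed limit or range.

ROBOT

A 6-joint arm with a two-finger parallel gripper is mounted at the origin on a cart in front of the work surface, level with it; the furniture and walls round the work are solid. World frame = base frame: x ahead of the robot, y to its left, z up, the work surface at z = 0. Lengths are in m, angles in rad, forces in N, time in s.
With the tool pointing down it reaches from about 0.2 to 0.875 m from the base axis. Payload 3.4 kg.
Tool frame: the origin (TCP) lies between the finger pads; the fingertips stand 14 mm ahead of it and the grasp point (between the pads) lies 5 mm behind it (bot.tcp_to_tips is the z of the fingertips in the tool frame, in m); z points along the fingers, x is the direction in which the jaws open and shut, and the axes are right-handed (so a half turn about z gives the same grasp; the last joint's range is limited). The gripper opens to 94 mm and grips with 3 to 60 N. Pads are 16 mm wide; open, the fingers measure 119 mm over their backs; the gripper's body (75 mm by 177 mm) begins 78 mm behind the grasp point.
Start: joints at [1.049, 0.276, 1.505, -0, 1.361, -0.121], TCP at [0.224, 0.529, 0.219] pointing down, gripper open.
Joint ranges: [-2.89, 2.89], [-0.75, 2.08], [0.22, 2.7], [-1.18, 4.32], [0.11, 2.71], [-2.7, 2.7]. Speed limits (rad/s): [2.57, 2.57, 3.14, 3.14, 3.14, 3.14].

INTERFACE

Orientations are given as a rotation vector (axis times angle).
In Python, from plant import telemetry, vision, job, bot gives the robot as it stands.
- The arm moves only by the shell command python3 -m inch 'ROWS' [FORCE]. ROWS is JSON, a list of rows, each a list of 3 entries, a list of its own where there are three numbers: the finger opening in m, from 0 to 0.094, then the shift along the tool's x, y, z in m, then the turn, a rotation vector about the tool's x, y, z in degrees. A call has 1 to 8 rows; each row shifts and turns the commanded pose from where the row before left it, along the tool's axes as they then stand; what a row does not reach is not made up. A row lasts 1/10 s, in which the tool goes at most 50 mm and 8.59 degrees, less where a joint would pass 70% of its speed; a pose out of reach is approached as far as the arm can. A call is refused whole if a number of a shift passes 0.05 or a number of a turn 8.59, either way. A call with a gripper value outside its range is refused whole. The fingers move at their own pace and stop on an object; FORCE is the grip in N (left out, the last holds). Time passes only in rows, so rows that do not move let the fingers close. It gives the time, the measured TCP pose, the force and the opening at its end, in the units of the state.
- telemetry.get_state(): the state, without advancing time (a new reading comes with each control period).
- vision.get_image(name): name is "scene" or "top" or "wrist"; returns a dict with "frame" (480x640x3 uint8, blue, green, red), "range_z" (480x640 float32, m along the optical axis (not along the pixel's ray), 0 where there is no reading), "intrinsics" (3x3 intrinsics, pixels), "rvec" (rotation vector, rad) and "tvec" (3), from world to camera coordinates, as OpenCV has them; the wrist camera has in their place "tool_from_camera" (4x4, takes a point from camera to tool coordinates, whose origin is the TCP and whose axes are the tool frame's). Camera axes: x right, y down, z forward; pixel columns grow to the right and rows downward; lengths in m; the calibration is good to about 2 mm. A picture is of the moment at which its call begins: read the wrist's pose just before it.
- job.close_job(): hands the job in, once; it reports no verdict.
Trained networks look in the newest picture that a camera, given by its name, has taken for a name from the list of things; names that differ only in an ending like _2 or _b are one class to them, and where a whole thing is asked for, a point or a joint stands for the part that bears it (a point fixed in the world has none). Each returns a list of dicts, best first, with "conf" (0 to 1); they miss things now and then, are a little off and sometimes report something else, mostly with a low value. They report only what shows in the picture. A call takes as long as a camera call. They do not tell look-alikes from the thing itself.
- vision.boxes_of(camera, name): "point" ([column, row] as shares, 0 to 1, of the picture: columns of its width, rows of its height, amid what is visible of it).
The state is a dict: "time_s": time; "q": joint angles; "joint_vel": joint speeds; "effort": joint torques, N m; "tcp_pos": TCP position; "eef_rot": TCP orientation; "contact_force": force on the tool from outside, world axes, zero at the start; "torque": the same for the moment, N m; "width": finger opening in m.
Only numpy, scipy, OpenCV 4.12 (cv2) and the standard library are available. Lean on these libraries where they do the work, as an engineer would, in place of code of your own. Each camera call takes 0.05 s, during which the arm holds its last target. There are 200 camera calls.

## Working session

There is one attempt and no reset: what is moved stays moved. The work goes in short steps, Python scripts to look and compute and a shell command to move; the robot and the scene stay as the last step left them, time stands still between calls to the robot, and variables do not carry over. Pictures are saved under pics/ and viewed, about 12 in all and at most 16, crops included, and the job is handed in when it is done.

```bash
ls; mkdir -p pics
cat > h.py <<'E'
import numpy as np, cv2
from plant import telemetry, vision, job, bot
from scipy.spatial.transform import Rotation as R
def grab(cam,save=None):
    s=telemetry.get_state(); im=vision.get_image(cam)
    if cam=="wrist":
        T=np.eye(4);T[:3,:3]=R.from_rotvec(s["eef_rot"]).as_matrix();T[:3,3]=s["tcp_pos"]
        im["W"]=T@np.array(im["tool_from_camera"])
    else:
        M=np.eye(4);M[:3,:3]=R.from_rotvec(np.ravel(im["rvec"])).as_matrix();M[:3,3]=np.ravel(im["tvec"])
        im["W"]=np.linalg.inv(M)
    if save: cv2.imwrite("pics/"+save,im["frame"])
    return im
def world(im,u,v,z=None):
    """pixel -> world by depth, or on plane z"""
    d=np.linalg.inv(im["intrinsics"])@np.array([u,v,1.]); W=im["W"]
    if z is None: k=im["range_z"][int(v),int(u)]
    else: k=(z-W[2,3])/(W[:3,:3]@d)[2]
    return W[:3,:3]@(d*k)+W[:3,3]
def cloud(im):
    v,u=np.mgrid[0:480,0:640]; P=np.stack([u,v,np.ones_like(u)],-1)@np.linalg.inv(im["intrinsics"]).T*im["range_z"][...,None]
    return P@im["W"][:3,:3].T+im["W"][:3,3]
def find(cam,im,names):
    for n in names:
        for b in vision.boxes_of(cam,n):
            u,v=b["point"][0]*640,b["point"][1]*480
            print(n,round(b["conf"],2),int(u),int(v),world(im,min(u,639),min(v,479)).round(3),im["frame"][int(v),int(u)])
E
python3 - <<'E'
from h import *
s=telemetry.get_state();print({k:np.round(v,3) for k,v in s.items()})
for c in("top","scene"):
    im=grab(c,c+"1.png");print(c,im["W"].round(3))
    find(c,im,["nozzle_1_center","ferrule_1_center","seal_center","tray_nozzle","tray_ferrule","tray_seal"])
E
```

```text
pics
{'time_s': np.float64(0.0), 'q': array([ 1.049,  0.277,  1.506, -0.   ,  1.361, -0.121]), 'joint_vel': array([ 0.   ,  0.001, -0.001,  0.001,  0.   , -0.001]), 'effort': array([ 1.0000e-03, -4.0459e+01, -2.3723e+01,  7.0000e-02,  3.4000e-02,
       -0.0000e+00]), 'tcp_pos': array([0.224, 0.529, 0.219]), 'eef_rot': array([ 2.619e+00,  1.734e+00, -2.000e-03]), 'contact_force': array([ 0.245,  0.886, -0.043]), 'torque': array([-0.024, -0.011, -0.003]), 'width': np.float64(0.094)}
top [[-0.122 -0.969  0.213  0.347]
 [-0.992  0.118 -0.033 -0.02 ]
 [ 0.007 -0.216 -0.976  1.136]
 [ 0.     0.     0.     1.   ]]
nozzle_1_center 0.68 461 271 [ 0.468 -0.388  0.028] [61 63 67]
ferrule_1_center 0.53 239 317 [ 0.426  0.152 -0.001] [ 95 100 105]
seal_center 0.67 278 174 [0.77  0.022 0.013] [136 139 143]
seal_center 0.61 304 303 [ 0.44  -0.008  0.009] [180 175 175]
tray_nozzle 0.57 267 237 [0.611 0.065 0.003] [109 104 108]
tray_ferrule 0.77 191 251 [ 0.6    0.256 -0.001] [107 103 106]
tray_seal 0.58 350 228 [ 0.609 -0.14   0.004] [110 105 109]
scene [[-0.541 -0.402  0.739 -0.121]
 [-0.841  0.252 -0.478  0.431]
 [ 0.006 -0.88  -0.474  0.522]
 [ 0.     0.     0.     1.   ]]
nozzle_1_center 0.7 474 240 [ 0.47  -0.387  0.019] [125 132 136]
ferrule_1_center 0.74 276 333 [0.415 0.165 0.026] [160 170 174]
seal_center 0.76 353 308 [ 0.433 -0.01  -0.002] [178 189 195]
tray_nozzle 0.94 275 267 [0.638 0.049 0.   ] [159 155 158]
tray_ferrule 0.79 191 303 [0.606 0.246 0.001] [158 154 157]
tray_seal 0.74 353 250 [ 0.608 -0.141 -0.   ] [159 154 158]
```

View pics/top1.png

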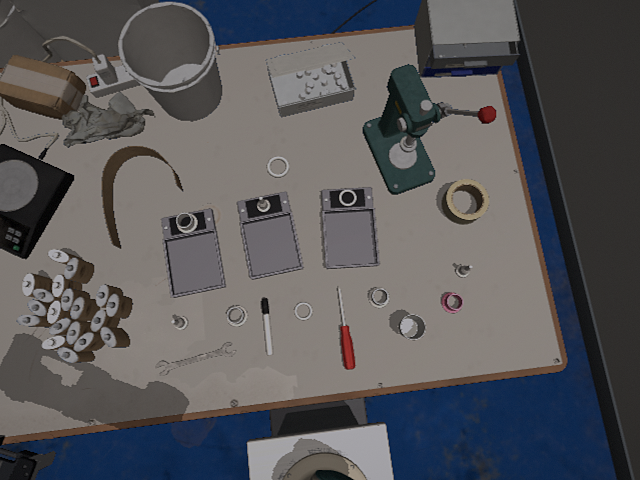

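View pics/scene1.png

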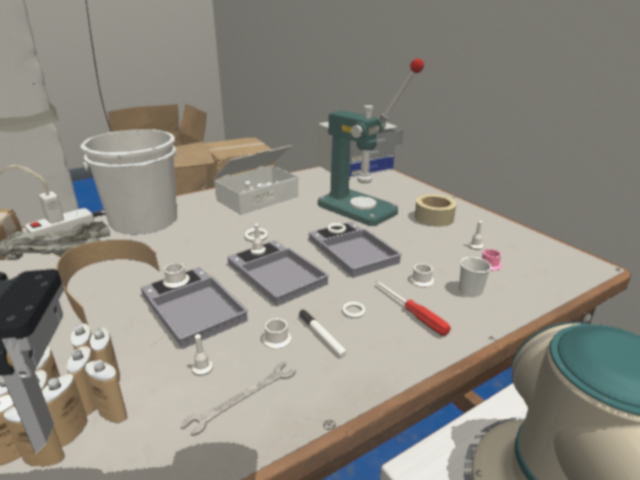

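The top view shows the ferrule, nozzle and seal trays at pixels (193,265), (270,248) and (350,240). The nozzles stand at (178,321) and (461,270), the ferrules at (236,316) and (379,297). There are two rings, at (278,167) and (304,311). The pink ferrule at (452,302) and the cup at (411,325) are decoys. Next I measure positions from depth.

Run:
```python
from h import *
im=grab("top"); C=cloud(im); g=cv2.cvtColor(im["frame"],cv2.COLOR_BGR2GRAY)
V,U=np.mgrid[0:480,0:640]
def near(u,v,r): return np.hypot(U-u,V-v)<r
for n,u,v,zf in [("noz",178,321,.02),("noz",461,270,.02),("fer",236,316,.015),("fer",379,297,.015),("ring",278,167,.004),("ring",304,311,.004),("cup",411,325,.02)]:
    z=C[...,2]; m=near(u,v,18)&(z>zf)&(z<.1)
    P=C[m]; print(n,m.sum(),"mean",P.mean(0).round(3),"min",P.min(0).round(3),"max",P.max(0).round(3),"tablez",np.median(z[near(u,v,28)&~near(u,v,20)]).round(4))
    c=C[m][:,:2].astype(np.float32); (cc,r)=cv2.minEnclosingCircle(c); print("   circ",np.round(cc,4),"diam",round(2*r,4))
    # bright blob
    bg=np.median(g[near(u,v,22)]); b=near(u,v,16)&(g>bg+14); 
    cn,_=cv2.findContours(b.astype(np.uint8),cv2.RETR_EXTERNAL,2); cn=max(cn,key=cv2.contourArea)
    (uc,vc),rr=cv2.minEnclosingCircle(cn); 
    print("   bright",round(uc,1),round(vc,1),"z0:",world(im,uc,vc,.004).round(4),"diam",[round(np.linalg.norm(world(im,uc-rr,vc,.004)-world(im,uc+rr,vc,.004)),4)])
for n,u,v in [("ferT",193,265),("nozT",270,248),("sealT",350,240)]:
    m=near(u,v,44)&(C[...,2]>.014)&(C[...,2]<.03); print(n,m.sum())
    r=cv2.minAreaRect(C[m][:,:2].astype(np.float32)); print(np.round(r[0],4),np.round(r[1],4),r[2])
    P=C[near(u,v,20)]; print("  floor",np.median(P,0).round(4))
b=im["frame"][135:400,140:500]; cv2.imwrite("pics/topc.png",cv2.resize(b,None,fx=2.2,fy=2.2,interpolation=2))
```

```text
noz 74 mean [0.431 0.288 0.039] min [0.422 0.28  0.021] max [0.441 0.3   0.07 ] tablez -0.0001
   circ [0.4305 0.2903] diam 0.0212
   bright 179.7 322.6 z0: [0.4312 0.2924 0.004 ] diam [np.float64(0.0307)]
noz 74 mean [ 0.471 -0.393  0.04 ] min [ 0.462 -0.403  0.02 ] max [ 0.48  -0.386  0.069] tablez -0.0001
   circ [ 0.4715 -0.3944] diam 0.0193
   bright 462.5 272.0 z0: [ 0.4688 -0.3979  0.004 ] diam [np.float64(0.0273)]
fer 87 mean [0.431 0.158 0.027] min [0.412 0.139 0.016] max [0.451 0.178 0.034] tablez -0.0003
   circ [0.4312 0.1586] diam 0.0392
   bright 236.5 315.5 z0: [0.4313 0.1574 0.004 ] diam [np.float64(0.0482)]
fer 85 mean [ 0.433 -0.184  0.027] min [ 0.415 -0.203  0.015] max [ 0.453 -0.165  0.034] tablez -0.0002
   circ [ 0.4336 -0.1841] diam 0.0386
   bright 379.0 298.0 z0: [ 0.4311 -0.1862  0.004 ] diam [np.float64(0.0457)]
ring 204 mean [0.792 0.021 0.009] min [ 0.76  -0.018  0.004] max [0.824 0.06  0.017] tablez -0.0004
   circ [0.7977 0.0209] diam 0.0793
   bright 277.5 165.6 z0: [0.7964 0.0211 0.004 ] diam [np.float64(0.0543)]
ring 141 mean [ 0.425 -0.001  0.008] min [ 0.394 -0.044  0.004] max [0.461 0.021 0.013] tablez -0.0003
   circ [ 0.4253 -0.0072] diam 0.0766
   bright 303.0 310.8 z0: [ 0.4231 -0.0012  0.004 ] diam [np.float64(0.0405)]
cup 247 mean [ 0.354 -0.251  0.047] min [ 0.326 -0.271  0.02 ] max [ 0.383 -0.214  0.066] tablez -0.0003
   circ [ 0.3541 -0.2427] diam 0.0582
   bright 407.0 326.0 z0: [ 0.3574 -0.2423  0.004 ] diam [np.float64(0.0384)]
ferT 953
[0.5835 0.2491] [0.1757 0.131 ] 4.699828147888184
  floor [0.5658 0.2525 0.003 ]
nozT 904
[0.6034 0.0595] [0.1735 0.1302] 5.285032749176025
  floor [0.5849 0.0616 0.0031]
sealT 958
[ 0.5996 -0.1358] [0.1303 0.1765] 86.31717681884766
  floor [ 0.5812 -0.1366  0.0032]
```

View pics/topc.png

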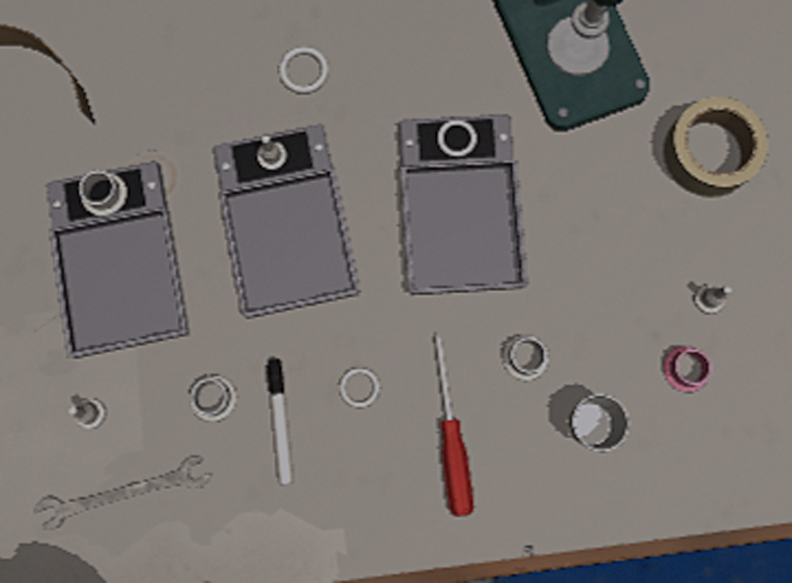

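The ring near (0.423, -0.001) measures about 41 mm, the far one 54 mm, so the near ring is the part I want. Before starting I check the clearance to the bottles and work out the first move.

```bash
cat >> h.py <<'E'
def to(x,y,z,yaw=90.):
    """tool-axis shift from the current pose to world x,y,z and turn about tool z (deg) to tool-x heading yaw"""
    s=telemetry.get_state(); M=R.from_rotvec(s["eef_rot"]).as_matrix()
    h=np.degrees(np.arctan2(M[1,0],M[0,0])); D=np.array([x,y,z])-s["tcp_pos"]
    G=np.column_stack([[np.cos(np.radians(yaw)),np.sin(np.radians(yaw)),0],[np.sin(np.radians(yaw)),-np.cos(np.radians(yaw)),0],[0,0,-1]])
    print("t",s["time_s"],"shift now-frame mm",(M.T@D*1000).round(1),"after-turn frame",(G.T@D*1000).round(1),"heading",h.round(2),"turn vec deg",np.degrees(R.from_matrix(M.T@G).as_rotvec()).round(2),"w",round(float(s["width"]),4),"F",np.round(s["contact_force"],1),"q",np.round(s["q"],2))
E
python3 - <<'E'
from h import *
im=grab("top");C=cloud(im).reshape(-1,3)
for z0 in (.05,.08,.1):
    m=(C[:,2]>z0)&(C[:,2]<.3)&(C[:,0]>.25)&(C[:,0]<.58)&(C[:,1]>.15)&(C[:,1]<.7)
    P=C[m]; print(z0,m.sum(),P.min(0).round(3) if m.any() else "",P.max(0).round(3) if m.any() else "")
to(.431,.291,.15)
E
```

```text
0.05 5639 [0.251 0.287 0.05 ] [0.58  0.628 0.216]
0.08 3869 [0.251 0.403 0.08 ] [0.58  0.628 0.216]
0.1 12 [0.251 0.449 0.1  ] [0.576 0.576 0.216]
t 0.8 shift now-frame mm [-138.9  283.3   69.5] after-turn frame [-238.4  206.7   69.5] heading 67.04 turn vec deg [ -0.    -0.   -22.96] w 0.0941 F [-0.5 -0.  -1. ] q [ 1.05  0.28  1.5   0.    1.36 -0.12]
```

```bash
python3 -m inch '[[0.094,[0,0,0],[0,0,-7.66]],[0.094,[0,0,0],[0,0,-7.66]],[0.094,[0,0,0],[0,0,-7.64]],[0.07,[-0.03,0.026,0],[0,0,0]],[0.07,[-0.03,0.026,0],[0,0,0]],[0.07,[-0.03,0.026,0],[0,0,0]],[0.07,[-0.03,0.026,0],[0,0,0]],[0.06,[-0.03,0.026,0],[0,0,0]]]' 20
python3 -m inch '[[0.06,[-0.03,0.026,0],[0,0,0]],[0.06,[-0.03,0.026,0],[0,0,0]],[0.06,[-0.028,0.025,0.03],[0,0,0]],[0.06,[0,0,0.04],[0,0,0]],[0.06,[0,0,0],[0,0,0]]]'
python3 - <<'E'
from h import *
to(.431,.291,.15)
im=grab("wrist","w1.png"); find("wrist",im,["nozzle_1_center"])
E
```

```text
time_s: 1.6
tcp_pos: [0.3552, 0.3783, 0.2197]
eef_rot: [2.221, 2.222, 0.001]
contact_force: [-0.5, 0.2, 0.7]
width: 0.0652
time_s: 2.1
tcp_pos: [0.4284, 0.2887, 0.1453]
eef_rot: [-2.222, -2.216, 0.015]
contact_force: [-0.2, 0.4, 0.5]
width: 0.06
t 2.1 shift now-frame mm [ 2.2  2.5 -4.8] after-turn frame [ 2.3  2.6 -4.7] heading 89.86 turn vec deg [-0.54  0.25 -0.15] w 0.06 F [-0.2  0.4  0.5] q [ 0.46  0.25  1.74  0.    1.16 -1.11]
nozzle_1_center 0.21 316 240 [0.426 0.29  0.033] [73 78 82]
```

View pics/w1.png

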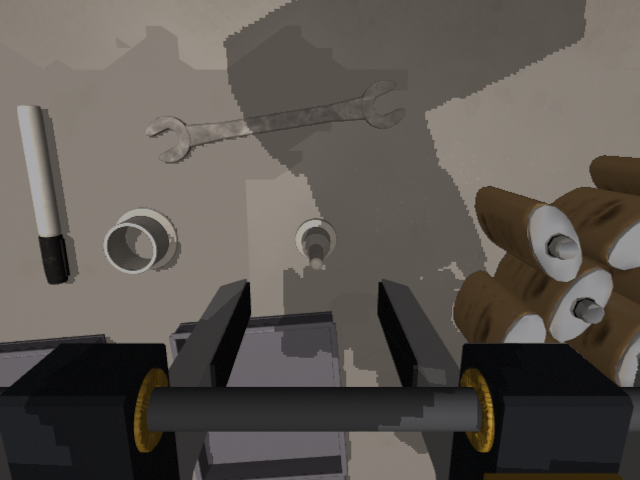

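The nozzle stands at (316,238) between the fingers. A ferrule is at (140,240), and the bottles are well to the right.

```bash
cat >> h.py <<'E'
def local(im,x,y,r,z0,z1):
    C=cloud(im).reshape(-1,3); m=(np.hypot(C[:,0]-x,C[:,1]-y)<r)&(C[:,2]>z0)&(C[:,2]<z1)
    P=C[m]; c,rr=cv2.minEnclosingCircle(P[:,:2].astype(np.float32))
    print(m.sum(),"mean",P.mean(0).round(4),"circ",np.round(c,4),"d",round(2*rr,4),"lo",P.min(0).round(4),"hi",P.max(0).round(4)); return P
E
python3 - <<'E'
from h import *
im=grab("wrist")
print(im["W"].round(3))
local(im,.43,.29,.025,.005,.012);local(im,.43,.29,.025,.014,.034);local(im,.43,.29,.025,.045,.075)
local(im,.43,.158,.035,.003,.012);local(im,.43,.158,.035,.026,.036)
to(.431,.291,.027)
E
```

```text
[[ 0.001  0.965  0.261  0.355]
 [ 1.    -0.001 -0.     0.291]
 [ 0.     0.261 -0.965  0.316]
 [ 0.     0.     0.     1.   ]]
563 mean [0.427  0.289  0.0081] circ [0.4317 0.2891] d 0.0321 lo [0.416  0.2734 0.005 ] hi [0.4461 0.3047 0.012 ]
418 mean [0.427  0.2892 0.027 ] circ [0.4316 0.2891] d 0.0215 lo [0.4212 0.2784 0.0142] hi [0.4398 0.2997 0.034 ]
264 mean [0.4302 0.2892 0.0617] circ [0.4327 0.2894] d 0.008 lo [0.427  0.2845 0.0451] hi [0.436  0.2934 0.0698]
1242 mean [0.428  0.1622 0.0064] circ [0.4267 0.158 ] d 0.0597 lo [0.3984 0.1351 0.003 ] hi [0.4562 0.1876 0.012 ]
858 mean [0.4314 0.1561 0.03  ] circ [0.4321 0.1563] d 0.0397 lo [0.4129 0.1371 0.026 ] hi [0.4505 0.1755 0.0335]
t 2.25 shift now-frame mm [ -1.4  -1.  123.7] after-turn frame [ -1.3  -0.8 123.7] heading 90.03 turn vec deg [ 0.08 -0.06  0.03] w 0.0599 F [0.8 0.  0.8] q [ 0.46  0.24  1.73  0.    1.17 -1.11]
```

```bash
python3 -m inch '[[0.05,[-0.003,0,0.04],[0,0,0]],[0.044,[0,0,0.04],[0,0,0]],[0.04,[0,0,0.03],[0,0,0]],[0.04,[0,0,0.0137],[0,0,0]],[0.0,[0,0,0],[0,0,0]],[0.0,[0,0,0],[0,0,0]],[0.0,[0,0,0],[0,0,0]],[0.0,[0,0,0],[0,0,0]]]' 20
python3 -m inch '[[0.0,[0,0,0],[0,0,0]],[0.0,[0,0,-0.03],[0,0,0]],[0.0,[0,0,-0.04],[0,0,0]],[0.0,[0,0,-0.03],[0,0,0]],[0.0,[0,0,0],[0,0,0]]]'
python3 -c "
from h import *
to(.5877-.033,.058-.003,.13,95)"
```

```text
time_s: 3.05
tcp_pos: [0.4329, 0.2897, 0.0277]
eef_rot: [2.221, 2.221, 0.007]
contact_force: [0.1, 0.9, 5.4]
width: 0.0195
time_s: 3.55
tcp_pos: [0.4343, 0.2898, 0.1304]
eef_rot: [2.219, 2.219, 0.015]
contact_force: [1.6, 0.4, -0.5]
width: 0.0194
t 3.55 shift now-frame mm [-234.8  120.4    0.5] after-turn frame [-244.4   99.5    0.4] heading 90.0 turn vec deg [ 0.52 -0.22 -5.  ] w 0.0194 F [ 1.6  0.4 -0.5] q [ 0.46  0.26  1.76 -0.    1.11 -1.12]
```

```bash
python3 -m inch '[[0,[-0.0327,0.0266,0],[0,0,0]],[0,[-0.0327,0.0266,0],[0,0,0]],[0,[-0.0327,0.0266,0],[0,0,0]],[0,[-0.0327,0.0266,0],[0,0,0]],[0,[-0.0327,0.0266,0],[0,0,0]],[0,[-0.0327,0.0266,0],[0,0,0]],[0,[-0.0327,0.0266,0],[0,0,0]],[0,[0,0,0],[0,0,0]]]' 20
python3 - <<'E'
from h import *
to(.6206,.061,.031)
im=grab("wrist","w2.png")
for n,x,y in (("noz",.5877,.058),("fer",.5667,.2477),("seal",.582,-.1347)):
    C=cloud(im).reshape(-1,3);m=(abs(C[:,0]-x)<.085)&(abs(C[:,1]-y)<.075)&(C[:,2]>.015)&(C[:,2]<.028);P=C[m]
    if len(P)>50: print(n,len(P),cv2.minAreaRect(P[:,:2].astype(np.float32)),P.min(0).round(3),P.max(0).round(3))
E
```

```text
time_s: 4.35
tcp_pos: [0.6206, 0.0549, 0.1244]
eef_rot: [2.224, 2.215, -0.001]
contact_force: [-1.4, 0.4, -0.1]
width: 0.0193
t 4.35 shift now-frame mm [ 6.3 -0.2 93.4] after-turn frame [ 6.1 -0.  93.4] heading 89.74 turn vec deg [ 0.09  0.13 -0.26] w 0.0193 F [-1.4  0.4 -0.1] q [-0.02  0.41  1.54 -0.    1.19 -1.59]
noz 7921 ((0.5981738567352295, 0.056112684309482574), (0.16106249392032623, 0.13039620220661163), 5.189346790313721) [ 0.513 -0.015  0.015] [0.673 0.126 0.028]
fer 6339 ((0.5770395994186401, 0.22932156920433044), (0.1573796272277832, 0.09837368875741959), 4.9291582107543945) [0.497 0.174 0.015] [0.652 0.284 0.028]
seal 5961 ((0.5914864540100098, -0.11991418898105621), (0.09587855637073517, 0.15610143542289734), 86.36727142333984) [ 0.512 -0.172  0.015] [ 0.667 -0.068  0.028]
```

View pics/w2.png

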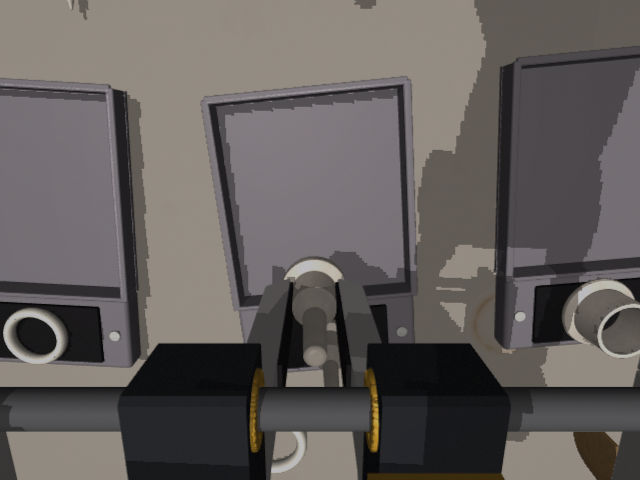

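The nozzle hangs in the jaws over the rear of the middle tray, whose ledge carries the nozzle sample. The ring sample is on the left tray's ledge and the ferrule sample on the right one. I lower it now.

```bash
python3 -m inch '[[0,[0.003,-0.002,0.03],[0,0,0]],[0,[0,0,0.03],[0,0,0]],[0,[0,0,0.022],[0,0,0]],[0,[0,0,0.0105],[0,0,0]],[0,[0,0,0.003],[0,0,0]],[0,[0,0,0],[0,0,0]]]' 20
python3 -c "
from h import *
to(.6206,.058,.0300)"
```

```text
time_s: 5.0
tcp_pos: [0.6145, 0.0635, 0.0303]
eef_rot: [-2.22, -2.221, 0.001]
contact_force: [0.1, -0.2, -0.8]
width: 0.0196
t 5.0 shift now-frame mm [-5.5  6.1  0.3] after-turn frame [-5.5  6.1  0.3] heading 90.04 turn vec deg [-0.07 -0.02  0.04] w 0.0196 F [ 0.1 -0.2 -0.8] q [-0.01  0.49  1.67  0.    0.98 -1.58]
```

```bash
python3 -m inch '[[0.04,[0,0,0],[0,0,0]],[0.04,[0,0,0],[0,0,0]],[0.04,[0,0,0],[0,0,0]],[0.05,[0,0,-0.02],[0,0,0]],[0.06,[0,0,-0.04],[0,0,0]],[0.07,[0,0,-0.05],[0,0,0]],[0.07,[0,0,0],[0,0,0]]]' 20
python3 -c "
from h import *
im=grab('top')
local(im,.615,.0625,.03,.012,.04)
local(im,.471,-.394,.03,.012,.04)
to(.4715,-.394,.14)"
```

```text
time_s: 5.7
tcp_pos: [0.6204, 0.0625, 0.1477]
eef_rot: [2.214, 2.214, 0.016]
contact_force: [1.1, -0.2, 0.2]
width: 0.0681
1 mean [0.6229 0.0769 0.0125] circ [0.6229 0.0769] d 0.0002 lo [0.6229 0.0769 0.0125] hi [0.6229 0.0769 0.0125]
59 mean [ 0.4706 -0.3919  0.0274] circ [ 0.4709 -0.3958] d 0.0235 lo [ 0.46   -0.4029  0.0121] hi [ 0.4819 -0.386   0.0372]
t 5.75 shift now-frame mm [-456.6 -146.9    3.2] after-turn frame [-456.6 -146.8    4.5] heading 90.0 turn vec deg [ 0.52  0.   -0.  ] w 0.0691 F [-0.   0.1 -0.8] q [-0.01  0.39  1.53  0.    1.22 -1.58]
```

```bash
python3 -m inch '[[0.06,[-0.038,-0.01225,0],[0,0,0]],[0.06,[-0.038,-0.01225,0],[0,0,0]],[0.06,[-0.038,-0.01225,0],[0,0,0]],[0.06,[-0.038,-0.01225,0],[0,0,0]],[0.06,[-0.038,-0.01225,0],[0,0,0]],[0.06,[-0.038,-0.01225,0],[0,0,0]],[0.06,[-0.038,-0.01225,0],[0,0,0]],[0.06,[-0.038,-0.01225,0],[0,0,0]]]' 20
python3 -m inch '[[0.06,[-0.038,-0.01225,0],[0,0,0]],[0.06,[-0.038,-0.01225,0],[0,0,0]],[0.06,[-0.038,-0.01225,0],[0,0,0]],[0.06,[-0.038,-0.01225,0],[0,0,0]],[0.06,[0,0,0],[0,0,0]],[0.06,[0,0,0],[0,0,0]]]' 20
python3 - <<'E'
from h import *
im=grab("wrist","w3.png")
local(im,.471,-.394,.025,.005,.012);P=local(im,.471,-.394,.025,.014,.034);local(im,.471,-.394,.025,.045,.075)
local(im,.433,-.184,.035,.026,.036)
to(.471,-.394,.027)
im=grab('top')
local(im,.615,.0625,.03,.02,.04)
local(im,.615,.0625,.03,.04,.08)
E
```

```text
time_s: 6.55
tcp_pos: [0.516, -0.2424, 0.1388]
eef_rot: [-2.22, -2.22, 0.001]
contact_force: [-0.6, -0.6, 0.8]
width: 0.0601
time_s: 7.15
tcp_pos: [0.4675, -0.3933, 0.1387]
eef_rot: [-2.222, -2.217, -0.001]
contact_force: [-0.0, 0.6, -0.5]
width: 0.0599
601 mean [ 0.4678 -0.3992  0.0081] circ [ 0.4729 -0.3991] d 0.0325 lo [ 0.457  -0.4151  0.0051] hi [ 0.4876 -0.384   0.012 ]
459 mean [ 0.4681 -0.3989  0.027 ] circ [ 0.4724 -0.3992] d 0.0213 lo [ 0.4625 -0.4093  0.0141] hi [ 0.4815 -0.3887  0.034 ]
300 mean [ 0.4715 -0.3992  0.0614] circ [ 0.4772 -0.3985] d 0.0023 lo [ 0.4684 -0.4038  0.0452] hi [ 0.4779 -0.3945  0.0697]
971 mean [ 0.4347 -0.1913  0.0297] circ [ 0.4342 -0.1879] d 0.0396 lo [ 0.4153 -0.2076  0.026 ] hi [ 0.4531 -0.1702  0.0333]
t 7.2 shift now-frame mm [ -1.9   3.2 111.9] after-turn frame [ -1.6   3.1 111.9] heading 89.96 turn vec deg [-0.08 -0.16 -0.04] w 0.0599 F [-0.7  0.2 -0.3] q [-0.81  0.38  1.55  0.    1.21 -2.38]
41 mean [0.6088 0.0641 0.0314] circ [0.612 0.065] d 0.0207 lo [0.602  0.0564 0.0205] hi [0.6221 0.074  0.0386]
25 mean [0.6109 0.0652 0.0587] circ [0.6112 0.0653] d 0.0101 lo [0.6076 0.0604 0.04  ] hi [0.6152 0.0702 0.0728]
```

```bash
python3 -m inch '[[0.05,[-0.007,0.0045,0.03],[0,0,0]],[0.044,[0,0,0.04],[0,0,0]],[0.04,[0,0,0.03],[0,0,0]],[0.04,[0,0,0.012],[0,0,0]],[0.0,[0,0,0],[0,0,0]],[0.0,[0,0,0],[0,0,0]],[0.0,[0,0,0],[0,0,0]],[0.0,[0,0,0],[0,0,0]]]' 20
python3 -m inch '[[0.0,[0,0,0],[0,0,0]],[0.0,[0,0,-0.03],[0,0,0]],[0.0,[0,0,-0.04],[0,0,0]],[0.0,[0,0,-0.03],[0,0,0]],[0.0,[0,0,0],[0,0,0]]]'
python3 -c "
from h import *
to(.554,.053,.13)"
```

```text
time_s: 8.05
tcp_pos: [0.474, -0.4011, 0.03]
eef_rot: [2.219, 2.219, 0.0]
contact_force: [0.1, 0.7, 1.5]
width: 0.0193
time_s: 8.55
tcp_pos: [0.4752, -0.403, 0.1333]
eef_rot: [2.214, 2.214, -0.001]
contact_force: [-0.5, 0.1, -0.5]
width: 0.0192
t 8.55 shift now-frame mm [456.   78.7   0.5] after-turn frame [456.   78.8   3.3] heading 89.99 turn vec deg [ 0.4   0.43 -0.01] w 0.0192 F [-0.5  0.1 -0.5] q [-0.81  0.4   1.54 -0.    1.19 -2.39]
```

```bash
python3 -m inch '[[0,[0.038,0.0066,0],[0,0,0]],[0,[0.038,0.0066,0],[0,0,0]],[0,[0.038,0.0066,0],[0,0,0]],[0,[0.038,0.0066,0],[0,0,0]],[0,[0.038,0.0066,0],[0,0,0]],[0,[0.038,0.0066,0],[0,0,0]],[0,[0.038,0.0066,0],[0,0,0]],[0,[0.038,0.0066,0],[0,0,0]]]' 20
python3 -m inch '[[0,[0.038,0.0066,0],[0,0,0]],[0,[0.038,0.0066,0],[0,0,0]],[0,[0.038,0.0066,0],[0,0,0]],[0,[0.038,0.0066,0],[0,0,0]],[0,[0,0,0.02],[0,0,0]],[0,[0,0,0],[0,0,0]],[0,[0,0,0],[0,0,0]]]' 20
python3 -c "
from h import *
to(.554,.053,.033)
im=grab('wrist','w4.png')
local(im,.613,.064,.025,.012,.04)
local(im,.554,.053,.03,.04,.13)"
```

```text
time_s: 9.35
tcp_pos: [0.525, -0.0948, 0.127]
eef_rot: [-2.221, -2.22, 0.001]
contact_force: [0.7, -0.3, -2.3]
width: 0.0192
time_s: 10.05
tcp_pos: [0.5511, 0.0553, 0.1072]
eef_rot: [-2.22, -2.22, 0.003]
contact_force: [0.6, 0.6, -1.4]
width: 0.0195
t 10.05 shift now-frame mm [-2.2  3.1 74.2] after-turn frame [-2.3  2.9 74.2] heading 90.0 turn vec deg [-0.16  0.02 -0.  ] w 0.0195 F [ 0.6  0.6 -1.4] q [-0.03  0.33  1.72 -0.    1.09 -1.6 ]
365 mean [0.6064 0.0662 0.0291] circ [0.61   0.0667] d 0.0175 lo [0.6015 0.062  0.012 ] hi [0.6176 0.0709 0.04  ]
5012 mean [0.5429 0.0549 0.1067] circ [0.5421 0.0548] d 0.0437 lo [0.5336 0.0331 0.0783] hi [0.5595 0.0766 0.13  ]
```

```bash
python3 -m inch '[[0,[0,0.001,0.03],[0,0,0]],[0,[0,0,0.03],[0,0,0]],[0,[0,0,0.012],[0,0,0]],[0,[0,0,0.004],[0,0,0]],[0,[0,0,0],[0,0,0]]]' 20
python3 -m inch '[[0.04,[0,0,0],[0,0,0]],[0.04,[0,0,0],[0,0,0]],[0.04,[0,0,0],[0,0,0]],[0.05,[0,0,-0.02],[0,0,0]],[0.07,[0,0,-0.04],[0,0,0]],[0.09,[0,0,-0.05],[0,0,0]],[0.09,[0,0,0],[0,0,0]]]' 20
python3 -c "
from h import *
to(.432,.157,.1)"
```

```text
time_s: 10.6
tcp_pos: [0.5535, 0.0548, 0.0333]
eef_rot: [2.222, 2.22, 0.001]
contact_force: [0.0, -0.5, -1.2]
width: 0.0195
time_s: 11.3
tcp_pos: [0.5582, 0.0555, 0.1492]
eef_rot: [2.214, 2.214, 0.016]
contact_force: [1.9, -0.2, 1.2]
width: 0.0684
t 11.3 shift now-frame mm [ 101.5 -126.8   47.3] after-turn frame [ 101.5 -126.2   49.2] heading 90.01 turn vec deg [0.82 0.01 0.01] w 0.0684 F [ 1.9 -0.2  1.2] q [-0.02  0.3   1.66  0.    1.17 -1.6 ]
```

```bash
python3 -m inch '[[0.09,[0.0254,-0.0315,0],[0,0,0]],[0.09,[0.0254,-0.0315,0],[0,0,0]],[0.09,[0.0254,-0.0315,0],[0,0,0]],[0.09,[0.0254,-0.0315,0.01],[0,0,0]],[0.09,[0,0,0.02],[0,0,0]],[0.09,[0,0,0],[0,0,0]],[0.09,[0,0,0],[0,0,0]]]' 25
python3 - <<'E'
from h import *
to(.432,.157,.0165)
im=grab("wrist","w5.png")
local(im,.432,.157,.04,.003,.010);local(im,.432,.157,.03,.026,.036)
im=grab('top')
for x,y in((.613,.064),(.5535,.055)):local(im,x,y,.025,.02,.04);local(im,x,y,.025,.04,.08)
E
```

```text
time_s: 12.0
tcp_pos: [0.4276, 0.1571, 0.1123]
eef_rot: [2.221, 2.221, 0.0]
contact_force: [0.7, 0.2, 0.4]
width: 0.0899
t 12.0 shift now-frame mm [-0.1  4.4 95.8] after-turn frame [-0.1  4.4 95.8] heading 90.01 turn vec deg [0.01 0.   0.01] w 0.0899 F [0.7 0.2 0.4] q [ 0.2   0.19  1.92 -0.    1.04 -1.37]
1215 mean [0.4234 0.1562 0.0059] circ [0.4332 0.1607] d 0.0596 lo [0.407 0.131 0.003] hi [0.4491 0.1901 0.01  ]
916 mean [0.4319 0.156  0.0304] circ [0.4321 0.1558] d 0.0388 lo [0.4129 0.1372 0.026 ] hi [0.4512 0.1749 0.0329]
40 mean [0.6091 0.0642 0.0323] circ [0.6123 0.0647] d 0.0206 lo [0.6023 0.0566 0.0243] hi [0.6223 0.074  0.0391]
23 mean [0.611  0.0653 0.059 ] circ [0.611  0.0652] d 0.0101 lo [0.6081 0.0603 0.0406] hi [0.6161 0.0702 0.0731]
44 mean [0.5487 0.0556 0.0315] circ [0.5514 0.057 ] d 0.0208 lo [0.5414 0.0468 0.0205] hi [0.5614 0.0652 0.0391]
22 mean [0.5508 0.0564 0.0602] circ [0.5513 0.0569] d 0.0099 lo [0.5476 0.0521 0.0405] hi [0.5545 0.0617 0.0718]
```

View pics/w5.png

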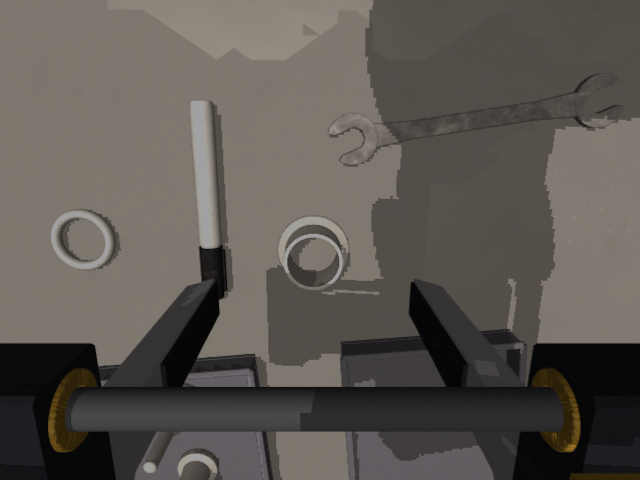

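Ferrule 1 stands at (313,255). The pen at (210,270) is about 62 mm to its left, so I descend with only 64 mm opening.

```bash
python3 -m inch '[[0.064,[0,0.0045,0],[0,0,0]],[0.064,[0,0,0.02],[0,0,0]],[0.064,[0,0,0.03],[0,0,0]],[0.064,[0,0,0.03],[0,0,0]],[0.064,[0,0,0.0155],[0,0,0]],[0.064,[0,0,0],[0,0,0]],[0.0,[0,0,0],[0,0,0]],[0.0,[0,0,0],[0,0,0]]]' 30
python3 -m inch '[[0.0,[0,0,0],[0,0,0]],[0.0,[0,0,0],[0,0,0]],[0.0,[0,0,-0.01],[0,0,0]],[0.0,[0,0,-0.02],[0,0,0]],[0.0,[0,0,-0.03],[0,0,0]],[0.0,[0,0,-0.02],[0,0,0]],[0.0,[0,0,0],[0,0,0]]]'
python3 -c "
from h import *
im=grab('wrist','w6.png')
to(.595,.25,.0965)"
```

```text
time_s: 12.9
tcp_pos: [0.4327, 0.1571, 0.0175]
eef_rot: [2.221, 2.22, 0.002]
contact_force: [1.2, -0.1, 0.5]
width: 0.0513
time_s: 13.6
tcp_pos: [0.4339, 0.1577, 0.0998]
eef_rot: [2.219, 2.219, 0.009]
contact_force: [-0.1, 1.0, -0.5]
width: 0.0462
t 13.65 shift now-frame mm [ 92.6 162.4   2.3] after-turn frame [ 92.6 162.4   1.7] heading 90.0 turn vec deg [ 0.2  -0.05 -0.  ] w 0.0461 F [ 0.1 -0.2 -1. ] q [ 0.2   0.21  1.93  0.    1.   -1.37]
```

View pics/w6.png

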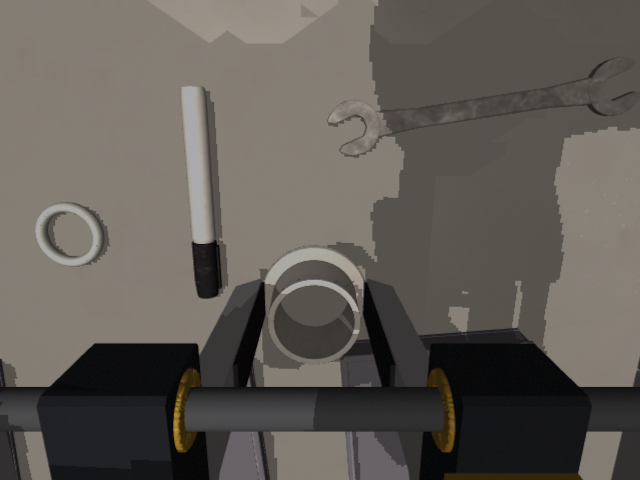

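The ferrule is held level in the jaws. I move it to the rear slot of the ferrule tray.

```bash
python3 -m inch '[[0,[0.0184,0.0329,0],[0,0,0]],[0,[0.0184,0.0329,0],[0,0,0]],[0,[0.0184,0.0329,0],[0,0,0]],[0,[0.0184,0.0329,0],[0,0,0]],[0,[0.0184,0.0329,0],[0,0,0]],[0,[0,0,0],[0,0,0]],[0,[0,0,0],[0,0,0]]]' 30
python3 - <<'E'
from h import *
to(.598,.249,.0205)
im=grab("wrist")
C=cloud(im).reshape(-1,3);m=(abs(C[:,0]-.567)<.085)&(abs(C[:,1]-.2477)<.08)&(C[:,2]>.015)&(C[:,2]<.028);P=C[m]
print(cv2.minAreaRect(P[:,:2].astype(np.float32)))
E
```

```text
time_s: 14.35
tcp_pos: [0.595, 0.2489, 0.0945]
eef_rot: [-2.22, -2.22, 0.006]
contact_force: [-0.2, 0.8, -1.7]
width: 0.0461
t 14.35 shift now-frame mm [ 0.2  3.4 73.9] after-turn frame [ 0.1  3.  74. ] heading 90.02 turn vec deg [-0.26  0.08  0.02] w 0.0461 F [-0.2  0.8 -1.7] q [ 0.29  0.47  1.53 -0.    1.15 -1.28]
((0.5758310556411743, 0.2458372414112091), (0.15820640325546265, 0.13081198930740356), 4.754574775695801)
```

```bash
python3 -m inch '[[0,[-0.001,0.001,0.03],[0,0,0]],[0,[0,0,0.03],[0,0,0]],[0,[0,0,0.012],[0,0,0]],[0,[0,0,0.004],[0,0,0]],[0,[0,0,0],[0,0,0]],[0,[0,0,0],[0,0,0]]]' 30
python3 -m inch '[[0.064,[0,0,0],[0,0,0]],[0.064,[0,0,0],[0,0,0]],[0.064,[0,0,0],[0,0,0]],[0.064,[0,0,-0.02],[0,0,0]],[0.07,[0,0,-0.04],[0,0,0]],[0.08,[0,0,-0.05],[0,0,0]],[0.08,[0,0,0],[0,0,0]]]' 30
python3 -c "
from h import *
to(.4335,-.187,.12)"
```

```text
time_s: 15.0
tcp_pos: [0.5975, 0.2481, 0.0217]
eef_rot: [2.221, 2.221, 0.002]
contact_force: [0.4, 0.6, -2.3]
width: 0.046
time_s: 15.7
tcp_pos: [0.602, 0.2496, 0.1386]
eef_rot: [2.216, 2.217, 0.02]
contact_force: [1.2, -0.2, 0.4]
width: 0.0794
t 15.7 shift now-frame mm [-436.7 -168.7   14.3] after-turn frame [-436.6 -168.5   18.6] heading 90.01 turn vec deg [ 0.81 -0.24  0.01] w 0.0794 F [ 1.2 -0.2  0.4] q [ 0.29  0.43  1.47  0.    1.23 -1.28]
```

```bash
python3 -m inch '[[0.08,[-0.0364,-0.0139,0],[0,0,0]],[0.08,[-0.0364,-0.0139,0],[0,0,0]],[0.08,[-0.0364,-0.0139,0],[0,0,0]],[0.08,[-0.0364,-0.0139,0],[0,0,0]],[0.08,[-0.0364,-0.0139,0],[0,0,0]],[0.08,[-0.0364,-0.0139,0],[0,0,0]],[0.08,[-0.0364,-0.0139,0],[0,0,0]],[0.08,[-0.0364,-0.0139,0],[0,0,0]]]' 30
python3 -m inch '[[0.08,[-0.0364,-0.0139,0],[0,0,0]],[0.08,[-0.0364,-0.0139,0],[0,0,0]],[0.07,[-0.0364,-0.0139,0],[0,0,0]],[0.068,[-0.0364,-0.0139,0.02],[0,0,0]],[0.068,[0,0,0],[0,0,0]],[0.068,[0,0,0],[0,0,0]]]' 30
python3 - <<'E'
from h import *
to(.434,-.187,.0165)
im=grab("wrist","w7.png")
local(im,.434,-.187,.04,.003,.010);local(im,.434,-.187,.03,.026,.036)
im=grab('top')
local(im,.6,.249,.03,.01,.028);local(im,.6,.249,.03,.028,.045)
E
```

```text
time_s: 16.5
tcp_pos: [0.4852, -0.0443, 0.1306]
eef_rot: [2.221, 2.222, 0.0]
contact_force: [0.0, -0.8, -0.3]
width: 0.0801
time_s: 17.1
tcp_pos: [0.4298, -0.1888, 0.1103]
eef_rot: [-2.223, -2.217, -0.001]
contact_force: [0.5, 0.9, 0.1]
width: 0.0683
t 17.1 shift now-frame mm [ 1.6  4.3 93.8] after-turn frame [ 1.8  4.2 93.8] heading 89.85 turn vec deg [-0.05 -0.08 -0.15] w 0.0683 F [0.5 0.9 0.1] q [-0.56  0.21  1.89  0.    1.04 -2.13]
1239 mean [ 0.4257 -0.1872  0.0059] circ [ 0.4318 -0.1829] d 0.0601 lo [ 0.4092 -0.2117  0.003 ] hi [ 0.4512 -0.1551  0.01  ]
934 mean [ 0.434  -0.1872  0.0304] circ [ 0.4342 -0.1872] d 0.0385 lo [ 0.4151 -0.2061  0.026 ] hi [ 0.4532 -0.1685  0.0337]
80 mean [0.594  0.2477 0.0184] circ [0.5951 0.2495] d 0.0436 lo [0.5746 0.2307 0.01  ] hi [0.6156 0.2676 0.0276]
67 mean [0.5967 0.2502 0.032 ] circ [0.5962 0.2505] d 0.0391 lo [0.5776 0.2311 0.0281] hi [0.6147 0.2697 0.0377]
```

View pics/w7.png

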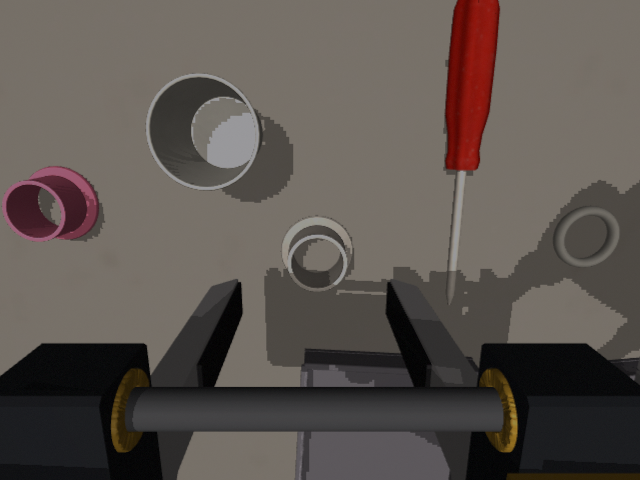

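Ferrule 2 (white) stands at (316,255) between the fingers. The cup at (205,130) and the screwdriver at (455,230) are clear of them.

```bash
python3 -m inch '[[0.066,[0.0015,0.004,0.02],[0,0,0]],[0.064,[0,0,0.03],[0,0,0]],[0.064,[0,0,0.03],[0,0,0]],[0.064,[0,0,0.0135],[0,0,0]],[0.064,[0,0,0],[0,0,0]],[0.0,[0,0,0],[0,0,0]],[0.0,[0,0,0],[0,0,0]],[0.0,[0,0,0],[0,0,0]]]' 30
python3 -m inch '[[0.0,[0,0,0],[0,0,0]],[0.0,[0,0,-0.02],[0,0,0]],[0.0,[0,0,-0.04],[0,0,0]],[0.0,[0,0,-0.05],[0,0,0]],[0.0,[0,0,0],[0,0,0]],[0.0,[0,0,0],[0,0,0]]]'
python3 -c "
from h import *
to(.535,.2425,.1265)"
```

```text
time_s: 18.0
tcp_pos: [0.4353, -0.1872, 0.0183]
eef_rot: [2.219, 2.22, 0.001]
contact_force: [0.6, -0.3, 0.0]
width: 0.0462
time_s: 18.6
tcp_pos: [0.4348, -0.1875, 0.1284]
eef_rot: [2.22, 2.219, 0.001]
contact_force: [-0.1, -0.2, -1.4]
width: 0.0465
t 18.6 shift now-frame mm [430.  100.1   1.5] after-turn frame [430.  100.2   1.9] heading 89.99 turn vec deg [ 0.15  0.09 -0.01] w 0.0465 F [-0.1 -0.2 -1.4] q [-0.55  0.2   1.86  0.    1.08 -2.12]
```

```bash
python3 -m inch '[[0,[0.0358,0.0083,0],[0,0,0]],[0,[0.0358,0.0083,0],[0,0,0]],[0,[0.0358,0.0083,0],[0,0,0]],[0,[0.0358,0.0083,0],[0,0,0]],[0,[0.0358,0.0083,0],[0,0,0]],[0,[0.0358,0.0083,0],[0,0,0]],[0,[0.0358,0.0083,0],[0,0,0]],[0,[0.0358,0.0083,0],[0,0,0]]]' 30
python3 -m inch '[[0,[0.0358,0.0083,0],[0,0,0]],[0,[0.0358,0.0083,0],[0,0,0]],[0,[0.0358,0.0083,0],[0,0,0]],[0,[0.0358,0.0083,0],[0,0,0]],[0,[0,0,0.03],[0,0,0]],[0,[0,0,0],[0,0,0]],[0,[0,0,0],[0,0,0]]]' 30
python3 -c "
from h import *
to(.5345,.2425,.0205)"
```

```text
time_s: 19.4
tcp_pos: [0.4993, 0.1006, 0.1251]
eef_rot: [-2.22, -2.219, 0.005]
contact_force: [0.4, 0.3, -1.1]
width: 0.0459
time_s: 20.1
tcp_pos: [0.5321, 0.2416, 0.0952]
eef_rot: [-2.22, -2.22, 0.008]
contact_force: [0.3, -0.4, -0.5]
width: 0.0462
t 20.1 shift now-frame mm [ 1.1  2.8 74.7] after-turn frame [ 0.9  2.4 74.7] heading 90.0 turn vec deg [-0.31  0.11 -0.01] w 0.0462 F [ 0.3 -0.4 -0.5] q [ 0.31  0.39  1.67 -0.    1.09 -1.26]
```

```bash
python3 -m inch '[[0,[0,0.001,0.03],[0,0,0]],[0,[0,0,0.03],[0,0,0]],[0,[0,0,0.012],[0,0,0]],[0,[0,0,0.004],[0,0,0]],[0,[0,0,0],[0,0,0]],[0,[0,0,0],[0,0,0]]]' 30
python3 -m inch '[[0.064,[0,0,0],[0,0,0]],[0.064,[0,0,0],[0,0,0]],[0.064,[0,0,0],[0,0,0]],[0.064,[0,0,-0.02],[0,0,0]],[0.07,[0,0,-0.04],[0,0,0]],[0.07,[0,0,-0.05],[0,0,0]],[0.07,[0,0,0],[0,0,0]]]' 30
python3 -c "
from h import *
to(.4235,-.003,.12)"
```

```text
time_s: 20.7
tcp_pos: [0.5362, 0.2425, 0.0226]
eef_rot: [2.221, 2.22, 0.004]
contact_force: [-0.7, 0.2, -1.6]
width: 0.0463
time_s: 21.4
tcp_pos: [0.5397, 0.2441, 0.1384]
eef_rot: [2.217, 2.217, 0.02]
contact_force: [0.8, -1.0, -0.0]
width: 0.07
t 21.4 shift now-frame mm [-247.1 -116.5   15.7] after-turn frame [-247.1 -116.2   18.4] heading 90.01 turn vec deg [ 0.78 -0.25  0.01] w 0.07 F [ 0.8 -1.  -0. ] q [ 0.31  0.35  1.61  0.    1.17 -1.26]
```

```bash
python3 -m inch '[[0.07,[-0.0353,-0.0162,0],[0,0,0]],[0.07,[-0.0353,-0.0162,0],[0,0,0]],[0.07,[-0.0353,-0.0162,0],[0,0,0]],[0.07,[-0.0353,-0.0162,0],[0,0,0]],[0.07,[-0.0353,-0.0162,0],[0,0,0]],[0.06,[-0.0353,-0.0162,0],[0,0,0]],[0.06,[-0.0353,-0.0162,0.02],[0,0,0]],[0.06,[0,0,0],[0,0,0]]]' 10
python3 -m inch '[[0.06,[0,0,0.02],[0,0,0]],[0.06,[0,0,0],[0,0,0]]]'
python3 - <<'E'
from h import *
to(.424,-.003,.0163)
im=grab("wrist","w8.png"); find("wrist",im,["seal_center"])
local(im,.424,-.003,.032,.0045,.011)
im=grab('top')
local(im,.535,.2425,.03,.028,.045)
E
```

```text
time_s: 22.2
tcp_pos: [0.4176, -0.0071, 0.1095]
eef_rot: [-2.224, -2.214, 0.007]
contact_force: [-0.3, 0.1, 0.0]
width: 0.0605
time_s: 22.4
tcp_pos: [0.4203, -0.0041, 0.0899]
eef_rot: [-2.22, -2.218, 0.003]
contact_force: [-0.1, -0.4, 0.0]
width: 0.0598
t 22.4 shift now-frame mm [ 1.1  3.9 73.6] after-turn frame [ 1.1  3.7 73.6] heading 89.95 turn vec deg [-0.2  -0.07 -0.05] w 0.0598 F [-0.1 -0.4  0. ] q [-0.18  0.17  2.01  0.    0.96 -1.75]
seal_center 0.91 322 238 [0.409 0.001 0.007] [87 94 99]
1749 mean [ 0.423  -0.0029  0.0085] circ [ 0.424 -0.003] d 0.0437 lo [ 0.4024 -0.0241  0.0046] hi [0.4457 0.0183 0.011 ]
70 mean [0.5346 0.2444 0.0322] circ [0.5336 0.2444] d 0.0394 lo [0.516  0.2254 0.0284] hi [0.5523 0.2638 0.0362]
```

View pics/w8.png

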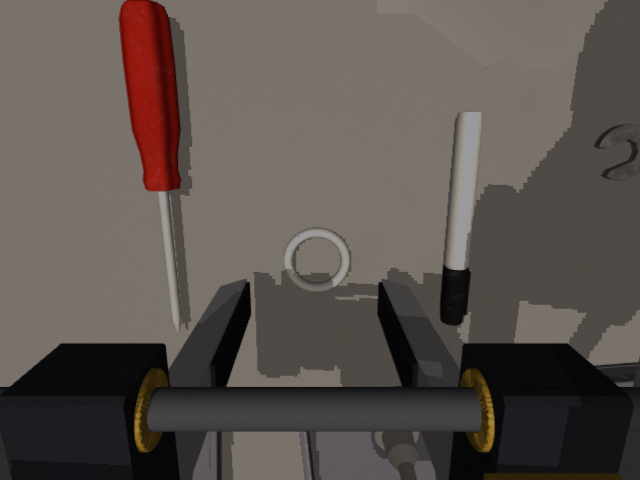

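The ring sits at (317,262) and measures 43.7 mm, so it is the right size.

```bash
python3 -m inch '[[0.056,[0.0008,0.0038,0.02],[0,0,0]],[0.054,[0,0,0.03],[0,0,0]],[0.054,[0,0,0.02],[0,0,0]],[0.054,[0,0,0.005],[0,0,0]],[0.054,[0,0,0],[0,0,0]],[0.054,[0,0,0],[0,0,0]]]' 10
python3 -c "
from h import *
to(.424,-.003,.016)"
```

```text
time_s: 23.15
tcp_pos: [0.4266, -0.0038, 0.0172]
eef_rot: [2.22, 2.221, 0.002]
contact_force: [-0.5, -0.4, 0.3]
width: 0.0539
t 23.15 shift now-frame mm [ 0.8 -2.6  1.2] after-turn frame [ 0.8 -2.6  1.2] heading 90.03 turn vec deg [0.12 0.01 0.03] w 0.0539 F [-0.5 -0.4  0.3] q [-0.17  0.28  2.1   0.    0.75 -1.74]
```

```bash
python3 -m inch '[[0.054,[0.0005,-0.0015,0.001],[0,0,0]],[0.0,[0,0,0],[0,0,0]],[0.0,[0,0,0],[0,0,0]],[0.0,[0,0,0],[0,0,0]],[0.0,[0,0,0],[0,0,0]]]' 10
python3 -m inch '[[0.0,[0,0,-0.01],[0,0,0]],[0.0,[0,0,-0.03],[0,0,0]],[0.0,[0,0,-0.04],[0,0,0]],[0.0,[0,0,0],[0,0,0]],[0.0,[0,0,0],[0,0,0]]]'
python3 -c "
from h import *
to(.582,-.135,.096)
im=grab('wrist','w9.png')"
```

```text
time_s: 23.65
tcp_pos: [0.4242, -0.0034, 0.0157]
eef_rot: [2.221, 2.221, 0.001]
contact_force: [-0.7, 0.0, 5.1]
width: 0.0403
time_s: 24.15
tcp_pos: [0.4245, -0.0034, 0.0962]
eef_rot: [2.22, 2.22, 0.002]
contact_force: [0.2, -0.7, 0.2]
width: 0.0405
t 24.15 shift now-frame mm [-131.6  157.5    0.7] after-turn frame [-131.6  157.5    0.2] heading 90.0 turn vec deg [ 0.15  0.02 -0.  ] w 0.0405 F [ 0.2 -0.7  0.2] q [-0.17  0.16  2.    0.    0.97 -1.74]
```

View pics/w9.png

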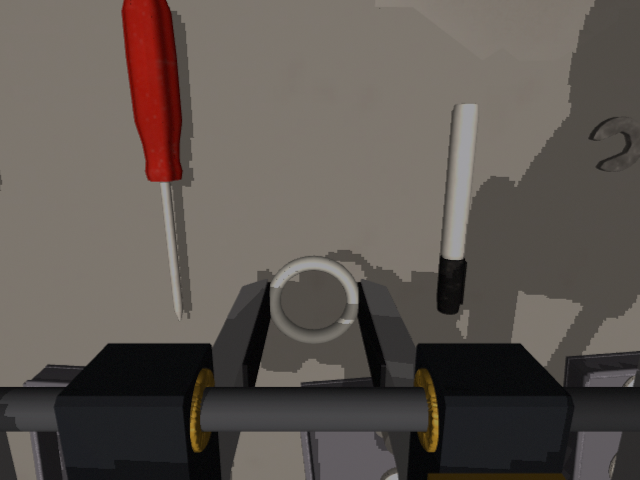

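The ring is held between the jaws at (315,300). I carry it to the centre of the seal tray.

```bash
python3 -m inch '[[0,[-0.0263,0.0313,0],[0,0,0]],[0,[-0.0263,0.0313,0],[0,0,0]],[0,[-0.0263,0.0313,0],[0,0,0]],[0,[-0.0263,0.0313,0],[0,0,0]],[0,[-0.0263,0.0313,0],[0,0,0]],[0,[0,0,0],[0,0,0]],[0,[0,0,0],[0,0,0]]]' 10
python3 -m inch '[[0,[0,0,0.03],[0,0,0]],[0,[0,0,0.03],[0,0,0]],[0,[0,0,0.012],[0,0,0]],[0,[0,0,0.004],[0,0,0]],[0,[0,0,0],[0,0,0]],[0,[0,0,0],[0,0,0]]]'
python3 -c "
from h import *
to(.582,-.135,.0197)"
```

```text
time_s: 24.9
tcp_pos: [0.5793, -0.1349, 0.093]
eef_rot: [-2.22, -2.217, 0.003]
contact_force: [-0.8, 0.8, 0.6]
width: 0.0409
time_s: 25.5
tcp_pos: [0.5812, -0.1349, 0.0203]
eef_rot: [2.22, 2.22, 0.002]
contact_force: [-0.2, -0.5, 0.5]
width: 0.0405
t 25.5 shift now-frame mm [-0.1  0.8  0.6] after-turn frame [-0.1  0.8  0.6] heading 90.02 turn vec deg [0.12 0.04 0.02] w 0.0405 F [-0.2 -0.5  0.5] q [-0.34  0.48  1.73  0.    0.93 -1.92]
```

Now I release, lift, back off towards the robot, and check.

```bash
python3 -m inch '[[0.054,[0,0,0],[0,0,0]],[0.054,[0,0,0],[0,0,0]],[0.054,[0,0,0],[0,0,0]],[0.054,[0,0,-0.02],[0,0,0]],[0.06,[0,0,-0.05],[0,0,0]],[0.06,[0,0,-0.05],[0,0,0]],[0.06,[0,-0.045,-0.02],[0,0,0]],[0.06,[0,-0.045,0],[0,0,0]]]' 10
python3 -m inch '[[0.06,[0,-0.045,0],[0,0,0]],[0.06,[0,-0.045,0],[0,0,0]],[0.06,[0,-0.03,0],[0,0,0]],[0.06,[0,0,0],[0,0,0]],[0.06,[0,0,0],[0,0,0]],[0.06,[0,0,0],[0,0,0]]]'
python3 - <<'E'
from h import *
im=grab('top','top2.png')
print("seal");local(im,.582,-.135,.035,.0065,.02)
for n,x,y,a,b in(("n1",.613,.064,.04,.08),("n2",.5535,.055,.04,.08),("n1",.613,.064,.02,.04),("n2",.5535,.055,.02,.04),("f1",.597,.25,.028,.045),("f2",.535,.244,.028,.045)): print(n);local(im,x,y,.03,a,b)
b=im["frame"][150:350,140:420];cv2.imwrite("pics/top2c.png",cv2.resize(b,None,fx=2.8,fy=2.8,interpolation=2))
print(telemetry.get_state()["contact_force"])
E
```

```text
time_s: 26.3
tcp_pos: [0.4928, -0.1361, 0.1631]
eef_rot: [2.214, 2.217, 0.005]
contact_force: [-0.2, -0.3, -0.9]
width: 0.0597
time_s: 26.9
tcp_pos: [0.372, -0.1354, 0.1597]
eef_rot: [2.22, 2.22, 0.001]
contact_force: [-0.7, -0.1, 0.2]
width: 0.0599
seal
136 mean [ 0.5792 -0.1345  0.0102] circ [ 0.5796 -0.1357] d 0.0624 lo [ 0.5492 -0.161   0.0065] hi [ 0.6033 -0.1112  0.0172]
n1
22 mean [0.611  0.0651 0.061 ] circ [0.611  0.0659] d 0.0068 lo [0.6083 0.0615 0.0409] hi [0.6161 0.0697 0.0739]
n2
21 mean [0.5509 0.0564 0.0617] circ [0.5509 0.0567] d 0.0099 lo [0.5479 0.0519 0.0433] hi [0.555  0.0615 0.0721]
n1
46 mean [0.6091 0.0644 0.0315] circ [0.6119 0.0651] d 0.0212 lo [0.6025 0.0547 0.0205] hi [0.6222 0.075  0.0395]
n2
46 mean [0.549  0.0555 0.031 ] circ [0.5511 0.0567] d 0.0208 lo [0.5423 0.0465 0.0205] hi [0.5611 0.0663 0.0397]
f1
70 mean [0.5966 0.2497 0.0323] circ [0.5962 0.2497] d 0.0396 lo [0.5768 0.2308 0.0281] hi [0.6148 0.2694 0.0359]
f2
67 mean [0.5351 0.2457 0.0326] circ [0.5334 0.245 ] d 0.039 lo [0.5148 0.2258 0.0282] hi [0.5527 0.2637 0.0388]
[-0.38280058 -0.52563172 -0.25166977]
```

View pics/top2c.png

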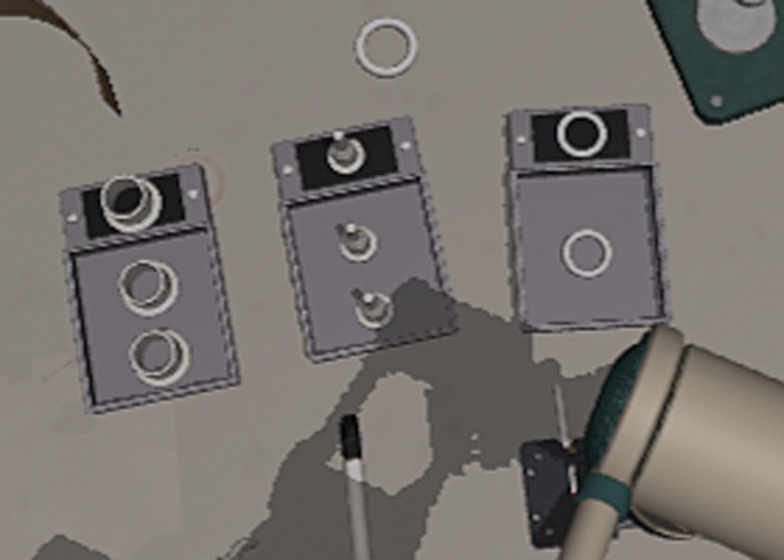

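The crop shows both ferrules, at (150,287) and (160,356), upright in the ferrule tray. Both nozzles, at (357,243) and (374,310), stand in the nozzle tray, and the ring lies at (587,253) in the seal tray. All are well inside the walls and the gripper is clear.

```bash
python3 -c "
from plant import job
print(job.close_job())"
```

```text
the job is handed in; nothing more can be done
None
```

All five parts are in the trays with matching samples, and I handed the job in at about 27 s of the 125 s allowed. No verdict comes back.

**Last top-camera check:**
- **Nozzles:** both stand upright in the nozzle tray, at about +24 and -37 mm along its x (limit 58 mm), within about 10 mm of its centre line. Spout and body axes agree to 1 mm.
- **Ferrules:** both stand in the ferrule tray at about +29 and -34 mm, with their tops about 32–33 mm up, as expected on the tray floor.
- **Seal ring:** it lies flat near the middle of the seal tray. It measured 43.7 mm across before I picked it up, so it is the smaller one.

The gripper was clear of everything, and contact force read about zero. The larger ring and the pink ferrule were left where they were.

**Checks that disagreed:**
- The depth circle fit on the ring in its tray came out too wide (62 mm) because it is noisy for so low a part. I relied on the picture and on the release height instead.
- The top and wrist cameras differed by up to about 4 mm on nozzle 2. I gripped by the wrist camera's value.
- The finger opening read about 3 mm under the true diameter on every grip.

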